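# Find the radius gauge that fits the pipe stub

## Robot

A 6-joint arm with a two-finger parallel gripper is mounted at the origin on the work surface. World frame = base frame: x ahead of the robot, y to its left, z up, the work surface at z = 0. Lengths are in m, angles in rad, forces in N, time in s.
With the tool pointing down it reaches from about 0.375 to 0.975 m from the base axis. Payload 3.8 kg.
Tool frame: the origin (TCP) lies on the centre line of the jaws, within the pads' length; the fingertips stand 14 mm ahead of it and the grasp point (between the pads) lies 5 mm behind it; z points along the fingers, y is the line along which they close (so a half turn about z gives the same grasp; the last joint's range is limited). The gripper opens to 85 mm and grips with 20 to 120 N. Pads are 22 mm wide; open, the fingers measure 114 mm over their backs; the gripper's body (76 mm by 85 mm) begins 54 mm behind the grasp point. The pads swing forward as they close: fully open they stand 13 mm farther back than shut.
Start: joints at [-1.37, 0.264, 1.604, -0, 1.274, -0.037], TCP at [0.159, -0.656, 0.245] pointing down, gripper open.
Joint ranges: [-2.63, 2.63], [-0.94, 2.18], [0.31, 2.57], [-1.31, 4.45], [0, 2.66], [-2.55, 2.55]. Speed limits (rad/s): [2.57, 2.57, 3.14, 3.14, 3.14, 3.14].

## Interface

Orientations are given as a rotation vector (axis times angle).
In Python, from workcell import bot, eyes, spot_in gives the robot as it stands.
- The arm moves only by the tool carry_out, never from a script. Its argument "series" is text: rows parted by semicolons, each of 4 numbers parted by spaces: the shift along the world's x, y, z in m, then the turn about the world's z in degrees. In form: tx ty tz roll; .... A call has 1 to 20 rows; each row shifts and turns the commanded pose from where the row before left it; what a row does not reach is not made up. A row lasts 1/8 s, in which the tool goes at most 62.5 mm and 10.7 degrees, less where a joint would pass 70% of its speed; a pose out of reach is approached as far as the arm can. A call is refused whole if a number of a shift passes 0.0625 or a number of a turn 10.7, either way. A call with a gripper value outside its range is refused whole. "jaw" is the gripper command: -1 is shut, 1 is fully open, values between are in proportion, set as the call begins (left out, the last holds). The fingers move at their own pace and stop on an object; "grip_force" is the grip in N (left out, the last holds). Time passes only in rows, so rows that do not move let the fingers close. It gives the time, the measured TCP pose, the force, the opening and the grip force at its end, in the units of the state.
- bot.read_state(): the state, without advancing time (a new reading comes with each control period).
- eyes.read_camera(name): name is "scene" or "top" or "wrist"; returns (picture, depth): 480x640x3 uint8, blue, green, red; 480x640 float32, m along the optical axis (not along the pixel's ray), 0 where there is no reading.
- eyes.get_calibration(name): a dict with "K" (3x3 intrinsics, pixels), "distortion" ([k1, k2, p1, p2, k3] as OpenCV has them; the pictures are not rectified), "position" and "rotation" of the camera in the world; the wrist camera has in their place "T_tool_cam" (4x4, takes a point from camera to tool coordinates, whose origin is the TCP and whose axes are the flange's). Camera axes: x right, y down, z forward; pixel columns grow to the right and rows downward; lengths in m; the calibration is good to about 2 mm. A picture is of the moment at which its call begins: read the wrist's pose just before it. get_calibration takes no time and is no camera call.
- bot.finish_job(): hands the job in; it is judged then, once.
Trained networks look in the newest picture that a camera, given by its name, has taken for a name from the list of things; names that differ only in an ending like _2 or _b are one class to them, and where a whole thing is asked for, a point or a joint stands for the part that bears it (a point fixed in the world has none). Each returns a list of dicts, best first, with "score" (0 to 1); they miss things now and then, are a little off and sometimes report something else, mostly with a low value. They report only what shows in the picture. A call takes as long as a camera call. They do not tell look-alikes from the thing itself.
- spot_in(camera, target): "rect" ([centre column, centre row, width, height] in pixels, round what is visible of it).
The state is a dict: "time": time; "q": joint angles; "joint_vel": joint speeds; "joint_torque": joint torques, N m; "tool_pos": TCP position; "tcp_rot": TCP orientation; "wrist_force": force on the tool from outside, world axes, zero at the start; "torque": the same for the moment, N m; "width": opening from 0.0 (shut) to 1.0 (fully open); "grip_force": force on a finger pad.
Only numpy, scipy, OpenCV 4.12 (cv2) and the standard library are available. Lean on these libraries where they do the work, as an engineer would, in place of code of your own. Each camera call takes 0.05 s, during which the arm holds its last target. There are 200 camera calls.

## Task

Find which of the three wooden radius gauges fits the brass pipe stub standing on the steel plate: with its tail along the white line, touch a gauge's hollow end gently to the pipe, and change gauges until one beds fully on the curve. Keep that one lightly pressed on the pipe and, to be sure it does not rock, swing its tail about 10 degrees round the pipe towards the plate's yellow side, then as far towards the blue side. Leave it flat on the plate, bedded on the pipe with its tail back along the white line, and the other two gauges lying flat on the bench off the plate; never push hard on the pipe, and leave the sprocket, bearing and screwdriver alone.

Things in the scene. Friction and masses are not known exactly. Their poses are not given: they have to be found in the camera images.
- plate: Fixed dark steel plate, 220 x 200 mm, 8 mm thick. Origin on the underside, below the spot where the pipe stands; the plate runs from 150 mm behind it (-x, robot side) to 70 mm ahead, 100 mm to each side. White line from the pipe along -x; yellow stripe along the +y edge, blue along the -y edge. Its place and yaw vary.
- pipe_spot (a point): Chosen spot for the pipe, at the plate's origin, 8 mm up on its top face. The brass pipe stub fixed there is upright and 55 mm tall, of 28, 50 or 72 mm outside diameter (differs each time; not told: feel or look). Set by eye: its axis really stands up to 4 mm off this spot in x and in y. Two spares are in the tray to the left. (pipe_c is 28, pipe_a 50, pipe_b 72 mm.)
- leaf_red: Loose flat plywood gauge, red grip, for a pipe of 14 mm radius; 12 mm thick, 28 mm wide, about 0.12 kg. Origin: underside, at the hollow end's centre of curvature; hollow opens to +x. Grip block centred at x = -65 mm, y = 0: 30 mm long in x, 22 mm wide in y, top 48 mm and foot 12 mm above the underside. Starts flat on the bench.
- leaf_red_mouth (a point): Same point as the red gauge's origin; it lies on the pipe's axis when this gauge fits and is bedded. The hollow is an arc of 14 mm radius about it, 60 degrees to each side of -x (deepest point 14 mm behind this point), walls 9 mm thick.
- leaf_red_tail (a point): Point on the red gauge's centre line 100 mm behind its origin (x = -100 mm), near the tail, which is rounded outwards (14 mm radius, for hollow work, not used here) and ends at x = -105 mm.
- leaf_green: Loose flat plywood gauge, green grip, for a pipe of 25 mm radius; 12 mm thick, 50 mm wide, about 0.12 kg. Origin: underside, at the hollow end's centre of curvature; hollow opens to +x. Grip block centred at x = -65 mm, y = 0: 30 mm long in x, 22 mm wide in y, top 48 mm and foot 12 mm above the underside. Starts flat on the bench.
- leaf_green_mouth (a point): Same point as the green gauge's origin; it lies on the pipe's axis when this gauge fits and is bedded. The hollow is an arc of 25 mm radius about it, 60 degrees to each side of -x (deepest point 25 mm behind this point), walls 9 mm thick.
- leaf_green_tail (a point): Point on the green gauge's centre line 100 mm behind its origin (x = -100 mm), near the tail, which is rounded outwards (25 mm radius, for hollow work, not used here) and ends at x = -105 mm.
- leaf_white: Loose flat plywood gauge, white grip, for a pipe of 36 mm radius; 12 mm thick, 72 mm wide, about 0.12 kg. Origin: underside, at the hollow end's centre of curvature; hollow opens to +x. Grip block centred at x = -65 mm, y = 0: 30 mm long in x, 22 mm wide in y, top 48 mm and foot 12 mm above the underside. Starts flat on the bench.
- leaf_white_mouth (a point): Same point as the white gauge's origin; it lies on the pipe's axis when this gauge fits and is bedded. The hollow is an arc of 36 mm radius about it, 60 degrees to each side of -x (deepest point 36 mm behind this point), walls 9 mm thick.
- leaf_white_tail (a point): Point on the white gauge's centre line 100 mm behind its origin (x = -100 mm), near the tail, which is rounded outwards (36 mm radius, for hollow work, not used here) and ends at x = -114 mm.
- sprocket: Loose brass sprocket disc with a steel hub, about 70 mm across, 14 mm high. A bystander, not to be disturbed.
- bearing: Loose steel bearing ring, 52 mm across, 15 mm high. A bystander, not to be disturbed.
- screwdriver: Loose screwdriver lying on the bench, handle towards its -x. A bystander, not to be disturbed.
Not all that is in view belongs to the job. Leave any pink look-alike of the leaf_green alone. Leave any purple look-alike of the leaf_red alone.

How it is judged:
By the outcome, as a careful person would: the job done as asked, in the order asked, and still so for the second after the job is handed in, with the robot touching nothing.
It also fails if it takes over 72 s, if anything falls off the work surface, if the arm or the gripper's body presses on something with over 40 N, if the wrist force passes 120 N, or if a joint passes its speed limit or range.

## Working session

There is one attempt and no reset: what is moved stays moved. The work goes in short steps, Python scripts to look and compute and a tool call to move; the robot and the scene stay as the last step left them, time stands still between calls to the robot, and variables do not carry over. Pictures are saved under pics/ and viewed, at most 10 in all, crops included, and the job is handed in when it is done.

Besides the shell and the picture viewer there is one more tool, called as name(argument=value, ...), one argument or row to a line, values as JSON. carry_out: Moves the arm, as the interface text tells. Its arguments: {"type":"object","properties":{"series":{"type":"string"},"jaw":{"type":"number"},"grip_force":{"type":"number"}},"required":["series"]}

```bash
mkdir -p pics; ls; python3 - <<'E'
from workcell import bot,eyes,spot_in
import cv2
print(bot.read_state())
for c in("top","scene"):
    p,d=eyes.read_camera(c); cv2.imwrite(f"pics/{c}0.png",p)
    k=eyes.get_calibration(c); print(c,k)
    if c=="top":
        for t in("leaf_red","leaf_green","leaf_white","plate","pipe_a","pipe_b","pipe_c","sprocket","bearing","screwdriver"):
            print(t,[(round(r["score"],2),[round(float(x)) for x in r["rect"]]) for r in spot_in(c,t)])
E
```

```text
pics
{'time': 0.0, 'q': array([-1.36988819e+00,  2.64755584e-01,  1.60538227e+00, -2.45260166e-05,
        1.27370226e+00, -3.69173430e-02]), 'joint_vel': array([-9.88830344e-04, -1.38613076e-03,  7.97369009e-04, -5.63391289e-04,
        1.10992823e-05,  1.96240167e-04]), 'joint_torque': array([ 1.33258782e-03, -5.15105867e+01, -3.67311680e+01,  3.89891293e-04,
        1.30318818e-02,  1.07144314e-05]), 'tool_pos': array([ 0.15886162, -0.65531437,  0.24395589]), 'tcp_rot': array([-3.11718384e+00, -3.72441337e-01,  3.25612900e-04]), 'wrist_force': array([-0.60863532, -0.27323238,  0.11388611]), 'torque': array([0.02463956, 0.02171662, 0.03550913]), 'grip_force': 0.0, 'width': 0.9944156361794422}
top {'K': array([[522.69157778,   0.        , 315.5434895 ],
       [  0.        , 522.69157778, 239.63022469],
       [  0.        ,   0.        ,   1.        ]]), 'distortion': array([-0.02421121,  0.        ,  0.        ,  0.        ,  0.        ]), 'position': array([ 0.39399159, -0.10680399,  1.13101027]), 'rotation': array([-2.15236159,  2.11912177, -0.18427971])}
leaf_red [(0.64, [383, 276, 24, 41]), (0.6, [410, 337, 50, 28])]
leaf_green [(0.91, [276, 343, 38, 26]), (0.87, [318, 287, 30, 48])]
leaf_white [(0.68, [428, 273, 37, 43])]
plate [(0.73, [223, 220, 94, 103])]Traceback (most recent call last):
  File "<stdin>", line 9, in <module>
ValueError: it knows: bearing, leaf_green, leaf_green_mouth, leaf_green_tail, leaf_red, leaf_red_mouth, leaf_red_tail, leaf_white, leaf_white_mouth, leaf_white_tail, pipe_spot, plate, screwdriver, sprocket
```

```bash
python3 - <<'E'
from workcell import eyes
import cv2
p=cv2.imread("pics/top0.png"); cv2.imwrite("pics/top_crop.png",cv2.resize(p[140:400,140:480],None,fx=2.3,fy=2.3,interpolation=cv2.INTER_CUBIC))
k=eyes.get_calibration("scene"); print(k)
E
```

```text
{'K': array([[624.94403273,   0.        , 315.46691913],
       [  0.        , 624.94403273, 235.27479205],
       [  0.        ,   0.        ,   1.        ]]), 'distortion': array([0.03746321, 0.        , 0.        , 0.        , 0.        ]), 'position': array([1.13073293, 0.04461742, 0.86919591]), 'rotation': array([-1.62253113, -2.15996657,  0.69083418])}
```

View pics/top_crop.png

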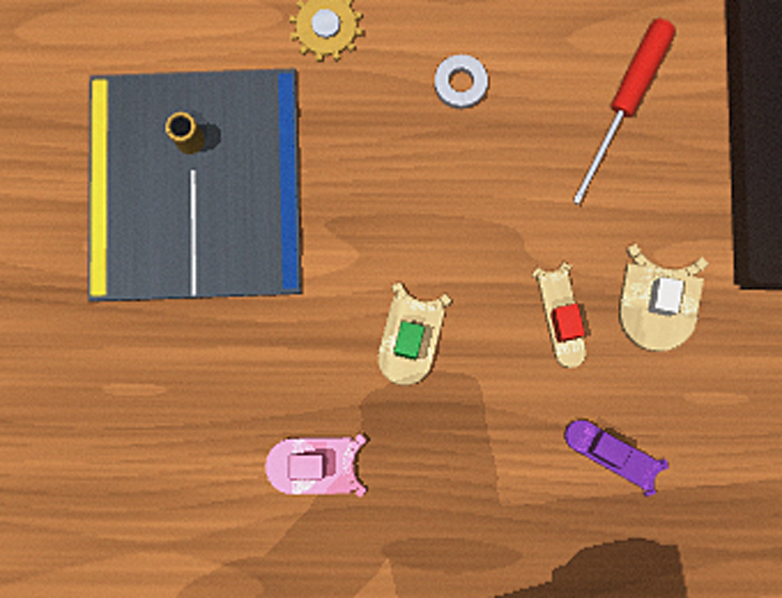

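View pics/top0.png

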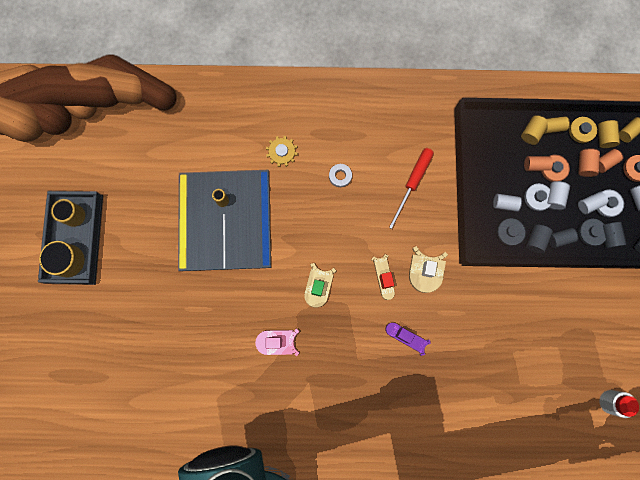

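The top picture shows the pipe at (219,196) on the plate, about 28 mm wide; the spares in the left tray are the two larger ones. That makes red the candidate.

There are two red-shaped gauges: plywood with a red grip at (384,277), and all purple at (410,337). The first fits the description, and the enlarged crop (565,320) confirms it. The pink one at (276,343) is a look-alike of the green gauge.

```bash
cat > h.py <<'E'
from workcell import bot,eyes,spot_in
import cv2,numpy as np
from scipy.spatial.transform import Rotation as R
def cam(c):
    k=eyes.get_calibration(c)
    if c=="wrist":
        s=bot.read_state(); T=np.eye(4); T[:3,:3]=R.from_rotvec(s["tcp_rot"]).as_matrix(); T[:3,3]=s["tool_pos"]; T=T@k["T_tool_cam"]
        return k["K"],k["distortion"],T[:3,:3],T[:3,3]
    return k["K"],k["distortion"],R.from_rotvec(np.ravel(k["rotation"])).as_matrix() if np.size(k["rotation"])==3 else k["rotation"],k["position"]
def toworld(C,px,z):
    K,D,Rm,p=C
    u=cv2.undistortPoints(np.float64(px).reshape(-1,1,2),K,D).reshape(-1,2)
    d=np.c_[u,np.ones(len(u))]@Rm.T
    return p+d*((z-p[2])/d[:,2:])
def topix(C,P):
    K,D,Rm,p=C
    return cv2.projectPoints((np.float64(P).reshape(-1,3)-p)@Rm,np.zeros(3),np.zeros(3),K,D)[0].reshape(-1,2)
def mask(p,lo,hi):
    return cv2.inRange(cv2.cvtColor(p,cv2.COLOR_BGR2HSV),np.array(lo),np.array(hi))
def biggest(m,roi=None):
    if roi is not None:
        z=np.zeros_like(m); x0,y0,x1,y1=roi; z[y0:y1,x0:x1]=m[y0:y1,x0:x1]; m=z
    cs=cv2.findContours(m,cv2.RETR_EXTERNAL,cv2.CHAIN_APPROX_NONE)[0]
    return max(cs,key=cv2.contourArea).reshape(-1,2)
E
python3 - <<'E'
from h import *
p=cv2.imread("pics/top0.png"); C=cam("top"); np.set_printoptions(precision=4,suppress=True)
r=biggest(mask(p,(0,200,120),(5,255,255)),(370,255,400,305)); W=toworld(C,r,.048)[:,:2]
print("red",cv2.minAreaRect(np.float32(W*1000)))
for n,lo,hi in(("yellow",(25,150,100),(35,255,255)),("blue",(100,150,80),(130,255,255)),("white",(0,0,170),(180,60,255))):
    c=biggest(mask(p,lo,hi),(175,165,275,275)); print(n,cv2.minAreaRect(np.float32(toworld(C,c,.008)[:,:2]*1000)))
print("pipe top", toworld(C,[[218.5,195.0]],.063), toworld(C,[[383,260],[386,298]],.012))
k=eyes.get_calibration("wrist");print(k)
E
```

```text
red ((495.85699462890625, -260.3930969238281), (27.79080581665039, 20.827587127685547), 13.772459030151367)
yellow ((621.5154418945312, 183.07362365722656), (208.57025146484375, 13.023881912231445), 3.2332589626312256)
blue ((631.2656860351562, 2.3501996994018555), (208.5784912109375, 13.58875560760498), 2.97285795211792)
white ((578.52734375, 90.1219482421875), (119.33976745605469, 2.1979150772094727), 2.5567715167999268)
pipe top [[0.6668 0.0954 0.063 ]] [[ 0.5413 -0.2566  0.012 ]
 [ 0.4596 -0.2625  0.012 ]]
{'K': array([[369.4518,   0.    , 324.5781],
       [  0.    , 369.4518, 243.0201],
       [  0.    ,   0.    ,   1.    ]]), 'distortion': array([-0.0529,  0.    ,  0.    ,  0.    ,  0.    ]), 'T_tool_cam': array([[ 0.0006, -0.9573, -0.2891,  0.0736],
       [ 1.    ,  0.0008, -0.0006,  0.0014],
       [ 0.0008, -0.2891,  0.9573, -0.1288],
       [ 0.    ,  0.    ,  0.    ,  1.    ]])}
```

carry_out(
  series="0.0337 0.0395 -0.005 0; 0.0337 0.0395 -0.005 0; 0.0337 0.0395 -0.005 0; 0.0337 0.0395 -0.005 0; 0.0337 0.0395 -0.005 0; 0.0337 0.0395 -0.005 0; 0.0337 0.0395 -0.005 0; 0.0337 0.0395 -0.005 0; 0.0337 0.0395 -0.005 0; 0.0337 0.0395 -0.005 0; 0 0 0 0; 0 0 0 0",
  jaw=0.1,
  grip_force=30,
)

```text
time: 1.75
tool_pos: [0.4958, -0.2611, 0.1952]
tcp_rot: [3.119, 0.374, -0.001]
wrist_force: [0.2, -0.6, 0.3]
width: 0.552
grip_force: 0.0
```

```bash
python3 - <<'E'
from h import *
np.set_printoptions(precision=4,suppress=True)
C=cam("wrist"); p,d=eyes.read_camera("wrist"); cv2.imwrite("pics/w1.png",p)
r=biggest(mask(p,(0,200,130),(6,255,255)))
print(r.min(0),r.max(0))
W=toworld(C,r,.048)[:,:2]
print("red",cv2.minAreaRect(np.float32(W*1000)), bot.read_state()["tool_pos"])
for t in("leaf_red","leaf_red_mouth","leaf_red_tail"): print(t,[(round(q["score"],2),np.round(q["rect"]),toworld(C,[q["rect"][:2]],.012)) for q in spot_in("wrist",t)])
E
```

```text
Traceback (most recent call last):
  File "h.py", line 24, in biggest
    return max(cs,key=cv2.contourArea).reshape(-1,2)
           ~~~^^^^^^^^^^^^^^^^^^^^^^^^
ValueError: max() iterable argument is empty
```

View pics/w1.png

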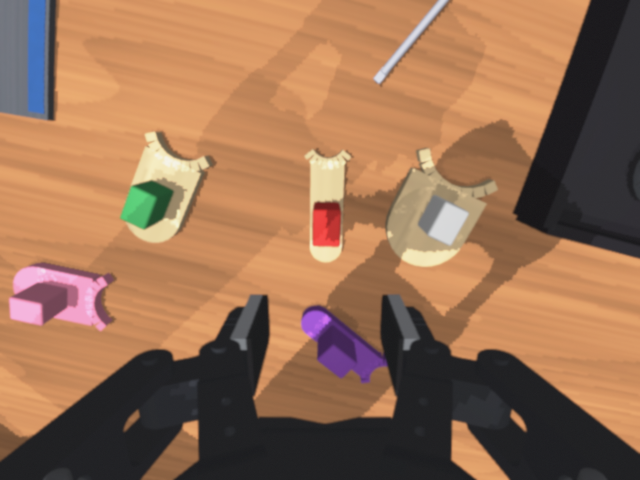

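The wrist view shows the red-grip plywood gauge at (326,205), aligned with the tool. The mouth prongs are at (327,157), the tail at (326,262) and the red grip at (326,224). The purple look-alike, at (340,345), is clear of it.

```bash
python3 - <<'E'
from h import *
np.set_printoptions(precision=4,suppress=True)
C=cam("wrist"); p=cv2.imread("pics/w1.png")
hsv=cv2.cvtColor(p,cv2.COLOR_BGR2HSV); print(hsv[210:252:6,326].tolist(),hsv[180,[312,327,342]].tolist(),hsv[180,[295,360]].tolist())
m=mask(p,(0,180,60),(4,255,255))|mask(p,(174,180,60),(180,255,255))
r=biggest(m,(290,190,360,260)); print(r.min(0),r.max(0))
print("red",cv2.minAreaRect(np.float32(toworld(C,r,.048)[:,:2]*1000)))
print(toworld(C,[[310,180],[345,180],[310,250],[343,250],[326,262]],.012))
for t in("leaf_red",): print(t,[(round(q["score"],2),np.round(q["rect"])) for q in spot_in("wrist",t)])
E
```

```text
[[1, 192, 179], [0, 190, 183], [0, 190, 215], [1, 189, 224], [1, 185, 227], [1, 185, 237], [9, 111, 238]] [[22, 71, 237], [22, 72, 235], [21, 78, 228]] [[13, 137, 190], [13, 137, 214]]
[314 204] [339 244]
red ((501.2424011230469, -263.0646057128906), (31.67076301574707, 19.18800926208496), 13.174179077148438)
[[ 0.5265 -0.2428  0.012 ]
 [ 0.5335 -0.2714  0.012 ]
 [ 0.4663 -0.2567  0.012 ]
 [ 0.4732 -0.2852  0.012 ]
 [ 0.4587 -0.2732  0.012 ]]
leaf_red [(0.81, array([344., 345.,  81.,  79.])), (0.63, array([327., 207.,  41., 116.]))]
```

carry_out(
  series="0.001 -0.002 -0.03 -0.7; 0 0 -0.04 0; 0 0 -0.04 0; 0 0 -0.035 0; 0 0 -0.02 0; 0 0 0 0; 0 0 0 0",
)

```text
time: 2.72
tool_pos: [0.4973, -0.2642, 0.0313]
tcp_rot: [3.121, 0.351, 0.002]
wrist_force: [0.2, 0.5, -0.5]
width: 0.548
grip_force: 0.0
```

carry_out(
  series="0 0 0 0; 0 0 0 0; 0 0 0 0; 0 0 0 0; 0 0 0 0; 0 0 0 0",
  jaw=-1,
)

```text
time: 3.48
tool_pos: [0.4981, -0.2638, 0.0319]
tcp_rot: [3.12, 0.354, 0.003]
wrist_force: [-0.9, -0.4, 7.2]
width: 0.248
grip_force: 31.3
```

carry_out(
  series="0 0 0.04 0; 0 0 0.04 0; 0.0074 0.0441 0 -2; 0.0074 0.0441 0 -2; 0.0074 0.0441 0 -2; 0.0074 0.0441 0 -2; 0.0074 0.0441 0 -2; 0.0074 0.0441 0 0; 0.0074 0.0441 0 0; 0.0074 0.0441 -0.01 0; 0 0 0 0; 0 0 0 0; 0 0 0 0",
)

```text
time: 5.1
tool_pos: [0.556, 0.0888, 0.1003]
tcp_rot: [3.14, 0.079, -0.0]
wrist_force: [-0.4, -0.5, -1.3]
width: 0.251
grip_force: 30.4
```

```bash
python3 - <<'E'
from h import *
np.set_printoptions(precision=4,suppress=True)
s=bot.read_state(); print(s["tool_pos"],s["tcp_rot"],np.degrees(2*np.arctan2(s["tcp_rot"][1],s["tcp_rot"][0])),s["wrist_force"],s["width"])
C=cam("wrist"); p,d=eyes.read_camera("wrist"); cv2.imwrite("pics/w2.png",p); np.save("d2.npy",d)
for n,lo,hi in(("yellow",(25,150,100),(35,255,255)),("blue",(100,150,80),(130,255,255)),("white",(0,0,170),(180,40,255))):
    c=biggest(mask(p,lo,hi),(0,0,640,300)); print(n,c.min(0),c.max(0),cv2.minAreaRect(np.float32(toworld(C,c,.008)[:,:2]*1000)))
E
```

```text
[0.556  0.0888 0.1003] [ 3.1403  0.0785 -0.0003] 2.864010216772155 [-0.3841 -0.4972 -1.3054] 0.2511267080544331Traceback (most recent call last):
  File "<stdin>", line 6, in <module>
  File "h.py", line 24, in biggest
    return max(cs,key=cv2.contourArea).reshape(-1,2)
           ~~~^^^^^^^^^^^^^^^^^^^^^^^^
ValueError: max() iterable argument is empty
```

View pics/w2.png

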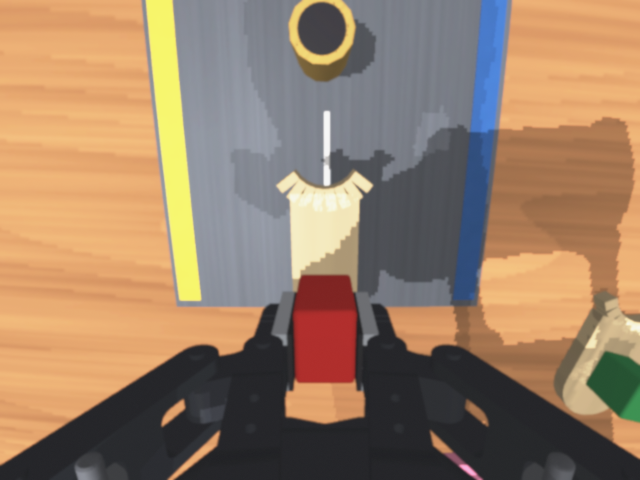

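The view shows the held gauge with its hollow bottom at (325,188) and prongs at (280,183) and (370,184). The white line is at x≈327, and the pipe's top ring is centred at about (322,32) with a 33 px radius.

```bash
python3 - <<'E'
from h import *
np.set_printoptions(precision=4,suppress=True)
C=cam("wrist"); p=cv2.imread("pics/w2.png")
a=np.radians(2.86); ex=np.array([np.cos(a),np.sin(a)]); ey=np.array([-ex[1],ex[0]]); t=np.array([.556,.0888])
loc=lambda W:np.c_[(W[:,:2]-t)@ex,(W[:,:2]-t)@ey]*1000
hsv=cv2.cvtColor(p,cv2.COLOR_BGR2HSV)
for n,lo,hi,roi in(("yellow",(24,120,100),(35,255,255),(140,0,210,305)),("blue",(100,120,60),(130,255,255),(440,0,520,310)),("white",(0,0,190),(180,60,255),(318,100,336,175))):
    c=biggest(mask(p,lo,hi),roi); L=loc(toworld(C,c,.008)); print(n,cv2.minAreaRect(np.float32(L)))
m=mask(p,(15,110,60),(32,255,255)); c=biggest(m,(270,0,380,90)); print("pipe",c.min(0),c.max(0))
# top ring: fit circle on upper-half contour points in world at z=.063
L=loc(toworld(C,c,.063)); s=(c[:,1]<45)&(c[:,1]>2); A=np.c_[2*L[s],np.ones(s.sum())]; x=np.linalg.lstsq(A,(L[s]**2).sum(1),rcond=None)[0]
print("pipe c",x[:2],"r",np.sqrt(x[2]+x[:2]@x[:2]))
print("row320 sides", loc(toworld(C,[[289,32],[355,32],[322,64]],.063)))
print("gauge bottom/prongs/sides",loc(toworld(C,[[325,188],[280,184],[370,184],[291,240],[360,240]],.081)))
E
```

```text
yellow ((56.21697998046875, 87.80917358398438), (175.55242919921875, 14.140478134155273), 0.052885428071022034)
blue ((56.285675048828125, -92.75638580322266), (175.5662078857422, 13.883926391601562), 0.15302139520645142)
white ((67.7508544921875, -2.219529151916504), (35.58586883544922, 3.4590563774108887), 0.19793996214866638)
pipe [289   0] [355  79]
pipe c [114.5046  -0.1249] r 13.189580873521773
row320 sides [[113.5728  13.1023]
 [113.5687 -13.7713]
 [101.3411  -0.3208]]
gauge bottom/prongs/sides [[ 52.3275  -1.582 ]
 [ 53.9433  16.4461]
 [ 53.9579 -19.6072]
 [ 30.5654  12.6235]
 [ 30.5783 -16.2343]]
```

carry_out(
  series="0.01 0.0019 -0.02 0.1; 0.01 0.0005 -0.02 0; 0.01 0.0005 -0.015 0; 0 0 -0.004 0; 0 0 0 0; 0 0 0 0",
)

```text
time: 5.9
tool_pos: [0.5865, 0.0927, 0.042]
tcp_rot: [-3.14, -0.083, -0.001]
wrist_force: [-0.5, -0.5, -0.8]
width: 0.253
grip_force: 30.4
```

```bash
python3 - <<'E'
from h import *
np.set_printoptions(precision=4,suppress=True)
s=bot.read_state(); print(s["tool_pos"],s["wrist_force"],s["torque"])
C=cam("wrist"); p,d=eyes.read_camera("wrist"); cv2.imwrite("pics/w3.png",p)
E
```

```text
[0.5865 0.0927 0.042 ] [-0.4786 -0.4528 -0.7627] [0.0426 0.0496 0.0141]
```

View pics/w3.png

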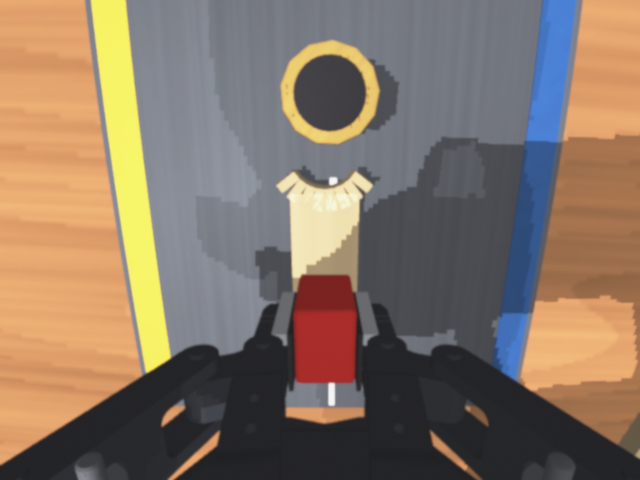

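The pipe's top ring is centred at (330,92) with a 49 px radius, and the gauge's hollow is at (325,187). The pipe is about 1.2 mm right of the gauge axis and about 18 mm ahead.

carry_out(
  series="0.006 -0.0005 -0.001 0; 0.006 0 0 0; 0.002 0 0 0; 0.001 0 0 0; 0 0 0 0",
)

```text
time: 6.58
tool_pos: [0.6011, 0.0922, 0.0401]
tcp_rot: [3.14, 0.083, -0.001]
wrist_force: [0.1, 0.3, -1.1]
width: 0.251
grip_force: 30.4
```

carry_out(
  series="0.001 0 0 0; 0 0 0 0; 0 0 0 0",
)

```text
time: 6.95
tool_pos: [0.6022, 0.0922, 0.0403]
tcp_rot: [-3.14, -0.083, 0.0]
wrist_force: [-0.5, -0.4, -1.1]
width: 0.253
grip_force: 30.4
```

carry_out(
  series="0.001 0 0 0; 0 0 0 0; 0 0 0 0",
)

```text
time: 7.32
tool_pos: [0.6032, 0.0922, 0.0403]
tcp_rot: [-3.14, -0.083, 0.0]
wrist_force: [0.0, 0.3, -0.7]
width: 0.25
grip_force: 30.4
```

carry_out(
  series="0.0008 0 0 0; 0 0 0 0; 0 0 0 0",
)

```text
time: 7.7
tool_pos: [0.604, 0.0922, 0.0403]
tcp_rot: [-3.14, -0.083, -0.0]
wrist_force: [0.1, 0.3, -2.0]
width: 0.253
grip_force: 30.4
```

carry_out(
  series="0.0008 0 0 0; 0 0 0 0; 0 0 0 0",
)

```text
time: 8.07
tool_pos: [0.6048, 0.0922, 0.0403]
tcp_rot: [-3.14, -0.083, 0.0]
wrist_force: [-0.7, -0.5, -1.0]
width: 0.252
grip_force: 30.4
```

```bash
python3 - <<'E'
from h import *
s=bot.read_state(); print(s["tool_pos"],s["wrist_force"],s["torque"])
p,d=eyes.read_camera("wrist"); cv2.imwrite("pics/w4.png",cv2.resize(p[40:310,180:470],None,fx=2,fy=2))
E
```

```text
[0.60480901 0.09219914 0.04026653] [-0.67802886 -0.45194027 -1.00651309] [-0.03246177  0.05547298  0.04077879]
```

View pics/w4.png

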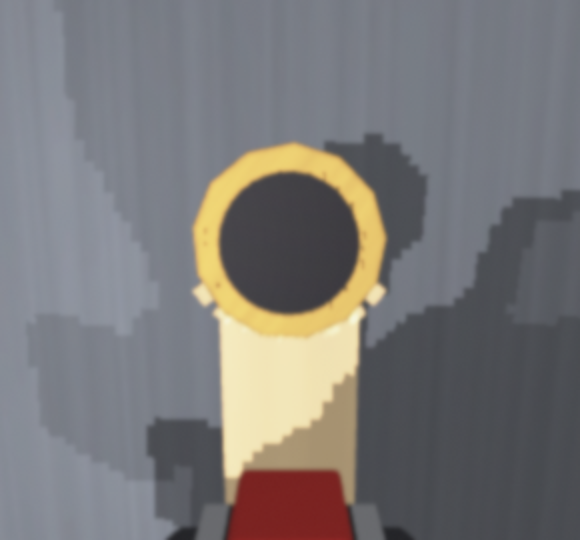

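The pipe ring is centred at crop (290,240), and the gauge is centred beneath it at x=290. There is no contact force yet, so I go on.

carry_out(
  series="0.001 0 0 0; 0 0 0 0; 0 0 0 0",
)

```text
time: 8.5
tool_pos: [0.605, 0.0922, 0.0401]
tcp_rot: [3.14, 0.083, -0.003]
wrist_force: [-3.7, 0.4, 1.7]
width: 0.253
grip_force: 30.7
```

carry_out(
  series="0.001 0 0 0; 0 0 0 0; 0 0 0 0",
)

```text
time: 8.88
tool_pos: [0.605, 0.0922, 0.0401]
tcp_rot: [3.14, 0.083, -0.006]
wrist_force: [-8.3, -0.9, 4.7]
width: 0.251
grip_force: 31.3
```

carry_out(
  series="0.0007 0 0 0; 0 0 0 0; 0 0 0 0",
)

```text
time: 9.25
tool_pos: [0.6051, 0.0921, 0.0402]
tcp_rot: [3.14, 0.083, -0.008]
wrist_force: [-9.4, -1.1, 7.0]
width: 0.253
grip_force: 31.5
```

Contact on the curve at 9 N. I ease back to about 4–5 N, then swing towards yellow (+y tail, negative yaw).

carry_out(
  series="-0.0012 0 0 0; 0 0 0 0; -0.0001 0.0028 0 -2.5; 0 0.0028 0 -2.5; 0.0002 0.0028 0 -2.5; 0.0003 0.0028 0 -2.5; 0 0 0 0; 0 0 0 0; 0 0 0 0",
)

```text
time: 10.38
tool_pos: [0.6054, 0.1035, 0.0401]
tcp_rot: [3.136, -0.191, -0.004]
wrist_force: [-6.1, 0.4, 2.7]
width: 0.254
grip_force: 31.0
```

```bash
cat > chk.py <<'E'
from h import *
import sys
np.set_printoptions(precision=4,suppress=True)
s=bot.read_state(); r=s["tcp_rot"]; yaw=2*np.arctan(r[1]/r[0]); print(s["tool_pos"],s["wrist_force"],np.degrees(yaw), "mouth",s["tool_pos"][:2]+.065*np.array([np.cos(yaw),np.sin(yaw)]))
p,d=eyes.read_camera("wrist"); cv2.imwrite(f"pics/{sys.argv[1]}.png",cv2.resize(p[40:310,180:470],None,fx=2,fy=2))
m=mask(p,(14,20,190),(30,120,255)) # leaf edges
C=cam("wrist")
ring=biggest(mask(p,(15,110,60),(32,255,255)),(230,40,430,240)); print("ring",cv2.minEnclosingCircle(ring))
E
python3 chk.py sy
```

```text
[0.6054 0.1035 0.0401] [-6.0787  0.4241  2.7098] -6.9810284317147655 mouth [0.6699 0.0956]
ring ((324.3769226074219, 160.5), 48.44157409667969)
```

carry_out(
  series="-0.0003 -0.0028 0 2.5; -0.0002 -0.0028 0 2.5; 0 -0.0028 0 2.5; 0.0001 -0.0028 0 2.5; 0.0002 -0.0028 0 2.5; 0.0003 -0.0027 0 2.5; 0.0004 -0.0027 0 2.5; 0.0006 -0.0027 0 2.5; 0 0 0 0; 0 0 0 0; 0 0 0 0",
)

```text
time: 11.8
tool_pos: [0.6066, 0.081, 0.0401]
tcp_rot: [3.121, 0.357, -0.004]
wrist_force: [-6.2, -1.6, 3.1]
width: 0.252
grip_force: 31.0
```

```bash
python3 chk.py sb
```

```text
[0.6066 0.081  0.0401] [-6.1638 -1.6282  3.0627] 13.036207144082125 mouth [0.6699 0.0957]
ring ((324.368896484375, 160.7260284423828), 48.46996307373047)
```

carry_out(
  series="-0.0006 0.0027 0 -2.5; -0.0004 0.0027 0 -2.5; -0.0003 0.0027 0 -2.5; -0.0002 0.0028 0 -2.5; 0 0 0 0; -0.0007 0 -0.0003 0; 0 0 0 0; 0 0 0 0",
)

```text
time: 12.85
tool_pos: [0.605, 0.0922, 0.04]
tcp_rot: [3.14, 0.083, -0.002]
wrist_force: [-4.8, 0.3, 2.5]
width: 0.249
grip_force: 30.9
```

```bash
python3 chk.py s0
```

```text
[0.605  0.0922 0.04  ] [-4.7674  0.2806  2.5174] 3.0244106735243967 mouth [0.6699 0.0956]
ring ((323.7037048339844, 160.4311981201172), 48.54334259033203)
```

Bedded with about 4 N. I release with a partial opening, rise straight up and check.

carry_out(
  series="-0.0003 0 0 0; 0 0 0 0; 0 0 0 0; 0 0 0 0; 0 0 0 0",
  jaw=0,
)

```text
time: 13.52
tool_pos: [0.6054, 0.0922, 0.04]
tcp_rot: [-3.14, -0.083, -0.0]
wrist_force: [-0.6, -0.6, 0.2]
width: 0.5
grip_force: 0.0
```

carry_out(
  series="0 0 0.01 0; 0 0 0.02 0; 0 0 0.03 0; 0 0 0.04 0; -0.01 0 0.03 0; -0.01 0 0 0; 0 0 0 0; 0 0 0 0",
)

```text
time: 14.52
tool_pos: [0.5844, 0.0921, 0.1687]
tcp_rot: [3.14, 0.083, -0.003]
wrist_force: [0.3, -0.7, -0.4]
width: 0.5
grip_force: 0.0
```

```bash
python3 - <<'E'
from h import *
s=bot.read_state(); print(s["tool_pos"],s["wrist_force"])
p,d=eyes.read_camera("wrist"); cv2.imwrite("pics/end.png",cv2.resize(p[40:400,120:520],None,fx=1.6,fy=1.6,interpolation=cv2.INTER_CUBIC)); cv2.imwrite("pics/endraw.png",p)
E
```

```text
[0.58438792 0.09208453 0.16870838] [ 0.26319563 -0.70573287 -0.44121467]
```

View pics/end.png

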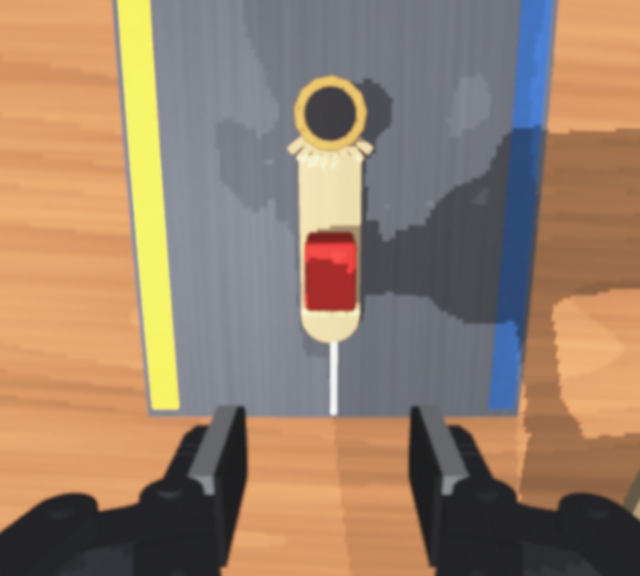

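The red gauge sits at (330,240), bedded on the pipe at (330,113). Its tail at (330,340) lies along the white line at x=333, and nothing is touching it.

```bash
python3 -c "
from workcell import bot
print(bot.finish_job())"
```

```text
the job is handed in; nothing more can be done
None
```

The red gauge (14 mm radius) fits the 28 mm pipe: it beds on the curve, stayed bedded through 10° swings towards yellow and then blue, and now lies bedded with its tail along the white line; I picked it by sight, so green and white were never tried or moved, and the job is handed in.

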